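# Switch the air valve to its right-hand outlet

### The job

Two compressed-air selector valves stand on the workbench. On the larger one, with three outlets, lift the lever out of the left-hand notch of its gate, swing it across past the middle notch and lower it fully home into the right-hand notch (left and right as seen from the robot), then let go. Leave the lever of the smaller, two-outlet valve as it is.

Things in the scene. Friction and masses are not known exactly. Their poses are not given: they have to be found in the camera images.
- air_valve: Larger selector valve, fixed on the bench: grey drum 92 mm across on a square dark plate, three brass hose barbs towards the robot, a curved upright steel gate in front of it. Origin: bench height, on the vertical axis about which the lever swings. Own x points from gate back through drum (away from the robot, give or take the yaw), y to the robot's left, z up.
- air_valve_notch (a point): Middle of the right-hand notch's floor, 75 mm above the bench, fixed. The gate is a slot, an arc of radius 115 mm round the valve's axis, 8 mm thick; three notches in its lower edge, 24 mm wide, 18 mm deep, at swing -0.45, 0, +0.45. A strip closes it above, top 135 mm over the bench. The lever's 12 mm bar rests in a notch; over 18 mm up it passes between notches.
- air_valve_handle (a point): Centre of the upright black handle on the larger valve's lever: cylinder 24 mm across, 64 mm long, vertical, 180 mm from the valve's axis, robot side of the gate. Lever home: 147 mm above the bench (handle 115 to 179 mm). Lever and handle rise straight up without tilting, 35 mm at most (26 mm is a good lift), weigh about 0.25 kg and sink back by their weight.
- air_valve_swing (a joint): Swing of the larger valve's lever about its vertical axis, rad, counter-clockwise from above. -0.45: left-hand notch seen from the robot (start); 0: middle notch, lever along the valve's -x; +0.45: right-hand notch. At swing a the handle is at (-0.18 cos a, -0.18 sin a) m in the valve's own x, y. Turns easily, stays where left.
- small_valve_handle (a point): Centre of the upright black handle, 20 mm in diameter and 46 mm long, of the smaller two-outlet valve (72 mm drum), which is not to be operated; 128 mm above the bench.

How it is judged (in metres and radians):
On the way:
1. the larger valve's lever is lifted clear of the notches (z of air_valve_handle in the frame of air_valve above 0.165 m), for 0.1 s.
At the end, for the whole second after the job is handed in: The larger valve's lever lies at rest in the right-hand notch: swing 0.45 within 0.10 rad, lowered to within 6 mm of the notch floor (value of joint air_valve_swing between 0.35 and 0.55 rad and z of air_valve_handle in the frame of air_valve below 0.153 m and velocity of joint air_valve_swing between -0.05 and 0.05 rad/s); the robot touches nothing.
It fails at once if the smaller valve's lever is moved more than 20 mm (distance of small_valve_handle from where it was at the start of the episode above 0.02 m).
It also fails if it takes over 35 s, if anything falls off the work surface, if the arm or the gripper's body presses on something with over 40 N, if the wrist force passes 120 N, or if a joint passes its speed limit or range.

### The arm

A 6-joint arm with a two-finger parallel gripper is mounted at the origin on a cart in front of the work surface, level with it; the furniture and walls round the work are solid. World frame = base frame: x ahead of the robot, y to its left, z up, the work surface at z = 0. Lengths are in mm, angles in degrees, forces in N, time in s.
With the tool pointing down it reaches from about 300 to 850 mm from the base axis. Payload 4.2 kg.
Tool frame: the origin (TCP) lies at the very end of the fingers, on their centre line; the grasp point (between the pads) lies 19 mm behind it (env.grip_depth is the distance from the TCP to the grasp point, in mm); z points along the fingers, y is the line along which they close (so a half turn about z gives the same grasp; the last joint's range is limited). The gripper opens to 91 mm and grips with 3 to 60 N. Pads are 32 mm wide; open, the fingers measure 118 mm over their backs; the gripper's body (76 mm by 178 mm) begins 60 mm behind the grasp point.
Start: joints at [64.343, 18.312, 89.639, -0, 72.044, -1.146], TCP at [238.555, 523.199, 192.376] pointing down, gripper open.
Joint ranges: [-177.97, 177.97], [-48.28, 115.42], [12.27, 149.76], [-77.06, 257.06], [2.81, 150.46], [-146.56, 146.56]. Speed limits (degrees/s): [147.25, 147.25, 180, 180, 180, 180].

### API

Orientations are given as [roll, pitch, yaw] about the fixed x, y, z axes, in that order (R = Rz(yaw) Ry(pitch) Rx(roll)).
In Python, from workcell import env, cams gives the robot as it stands.
- The arm moves only by the tool apply_moves, never from a script. Its argument "deltas" is a list of rows, each a list of 5 numbers: the shift along the tool's x, y, z in m, then the turn about the tool's z in rad, then the opening, from -1 (shut) to 1 (fully open), so that 0 is half open. In form: [[tx, ty, tz, roll, gripper], ...]. A call has 1 to 5 rows; each row is the pose to reach, as a shift and turn from the pose commanded when the call began, along the tool's axes at that moment; what a row does not reach only later rows make up. A row lasts 1/10 s, in which the tool goes at most 50 mm and 8.59 degrees, less where a joint would pass 70% of its speed; a pose out of reach is approached as far as the arm can. A call with a gripper value outside its range is refused whole. The fingers move at their own pace and stop on an object; "grip_force" is the grip in N (left out, the last holds). Time passes only in rows, so rows that repeat a pose let the fingers close. It gives the time, the measured TCP pose, the force, the opening and the grip force at its end, in the units of the state.
- env.state(): the state, without advancing time (a new reading comes with each control period).
- cams.grab_frame(name): name is "scene" or "top" or "wrist"; returns the picture (420x560x3 uint8, blue, green, red); there is no depth.
- cams.get_calibration(name): a dict with "mtx" (3x3 intrinsics, pixels), "k1" (the pictures are not rectified: a ray, as slopes to the right and down, at radius r is drawn at 1 + k1 r^2 times it, then the intrinsics apply), "eye" and "attitude" of the camera in the world; the wrist camera has in their place "tool_from_camera" (4x4, takes a point from camera to tool coordinates, whose origin is the TCP and whose axes are the flange's). Camera axes: x right, y down, z forward; pixel columns grow to the right and rows downward; lengths in mm; the calibration is good to about 2 mm. A picture is of the moment at which its call begins: read the wrist's pose just before it. get_calibration takes no time and is no camera call.
- env.job_done(): hands the job in; it is judged then, once.
The state is a dict: "time_s": time; "qpos": joint angles; "qvel": joint speeds; "effort": joint torques, N m; "ee_pos": TCP position; "ee_rot": TCP orientation; "force": force on the tool from outside, world axes, zero at the start; "torque": the same for the moment, N m; "gripper_width": finger opening in mm; "gripper_force": force on a finger pad.
Only numpy, scipy, OpenCV 4.12 (cv2) and the standard library are available. Lean on these libraries where they do the work, as an engineer would, in place of code of your own. Each camera call takes 0.05 s, during which the arm holds its last target. There are 200 camera calls.

## Working session

There is one attempt and no reset: what is moved stays moved. The work goes in short steps, Python scripts to look and compute and a tool call to move; the robot and the scene stay as the last step left them, time stands still between calls to the robot, and variables do not carry over. Pictures are saved under pics/ and viewed, at most 10 in all, crops included, and the job is handed in when it is done.

Besides the shell and the picture viewer there is one more tool, called after "Emit:" by a JSON object that holds its "api" and its "payload", one argument or row to a line. apply_moves: Moves the arm, as the interface text tells. Its arguments: {"type":"object","properties":{"deltas":{"type":"array"},"grip_force":{"type":"number"}},"required":["deltas"]}

```bash
mkdir -p pics; ls; python3 - <<'E'
from workcell import env,cams
import cv2
for n in("scene","top"):
    cv2.imwrite(f"pics/{n}0.png",cams.grab_frame(n)); print(n,cams.get_calibration(n))
print(cams.get_calibration("wrist"));print(env.state())
E
```

```text
pics
scene {'mtx': array([[378.97678913,   0.        , 288.02826205],
       [  0.        , 378.97678913, 207.27181498],
       [  0.        ,   0.        ,   1.        ]]), 'k1': -0.10517440424652351, 'eye': array([ 279.48213093, -448.53404535,  759.99581758]), 'attitude': array([-137.57856264,    0.41633594,  -31.33764048])}
top {'mtx': array([[382.34442935,   0.        , 280.5060167 ],
       [  0.        , 382.34442935, 205.02892402],
       [  0.        ,   0.        ,   1.        ]]), 'k1': -0.01333549094893358, 'eye': array([503.8083227 ,  58.99397748, 961.13778604]), 'attitude': array([-175.8741649 ,   -1.65148136,  -89.40211381])}
{'mtx': array([[306.34450124,   0.        , 277.83683711],
       [  0.        , 306.34450124, 209.88860245],
       [  0.        ,   0.        ,   1.        ]]), 'k1': -0.07068401766904267, 'tool_from_camera': array([[-2.69553107e-04, -9.61691171e-01, -2.74135037e-01,
         7.79830012e+01],
       [ 9.99999862e-01, -3.82687505e-04,  3.59217582e-04,
        -6.39042741e-01],
       [-4.50364431e-04, -2.74134903e-01,  9.61691142e-01,
        -1.91746687e+02],
       [ 0.00000000e+00,  0.00000000e+00,  0.00000000e+00,
         1.00000000e+00]])}
{'time_s': 0.1, 'qpos': array([ 6.43418414e+01,  1.83449827e+01,  8.96972927e+01, -8.49335875e-04,
        7.20432628e+01, -1.14504960e+00]), 'qvel': array([ 0.02628839, -0.1376982 , -0.10674755,  0.0572198 ,  0.09205675,
       -0.00512564]), 'effort': array([-6.78089364e-04, -4.13331485e+01, -2.32512259e+01,  7.28320959e-02,
        4.22261108e-02, -6.60876776e-05]), 'ee_pos': array([238.36244228, 522.75478084, 191.64879017]), 'ee_rot': array([-1.79914463e+02, -9.01943501e-04,  1.55487153e+02]), 'force': array([ 0.17120153,  0.32769703, -0.19885101]), 'torque': array([-0.03018976, -0.02045744,  0.01130623]), 'gripper_force': 0.0, 'gripper_width': 91.40946004884901}
```

View pics/scene0.png

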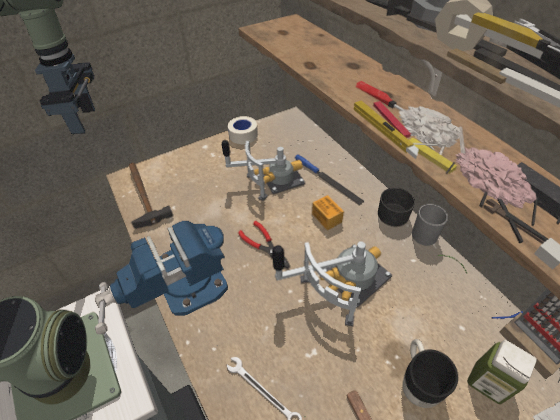

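View pics/top0.png

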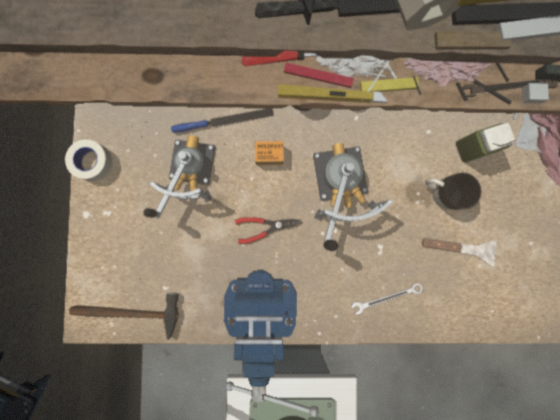

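The top view shows the large valve with its hub at about (347,169) and handle at (331,245). The small valve's handle is at (152,212). In the scene view the large handle is at (279,258) and its hub top at (361,245). Next I'll turn these into positions.

```bash
cat > h.py <<'E'
import numpy as np, cv2
from scipy.spatial.transform import Rotation as R
from workcell import env,cams
def cam(n):
    c=cams.get_calibration(n)
    if n=="wrist":
        s=env.state(); T=c["tool_from_camera"]; Rt=R.from_euler("xyz",s["ee_rot"],degrees=True).as_matrix()
        return c,Rt@T[:3,3]+s["ee_pos"],Rt@T[:3,:3]
    return c,c["eye"],R.from_euler("xyz",c["attitude"],degrees=True).as_matrix()
def ray(C,uv):
    c,e,A=C
    p=cv2.undistortPoints(np.array([[uv]],float),c["mtx"],np.array([c["k1"],0,0,0]))[0,0]
    d=A@[p[0],p[1],1]; return e,d/np.linalg.norm(d)
def plane(C,uv,z):
    e,d=ray(C,uv); return e+d*(z-e[2])/d[2]
def tri(r1,r2):
    M=sum(np.eye(3)-np.outer(d,d) for e,d in(r1,r2)); b=sum((np.eye(3)-np.outer(d,d))@e for e,d in(r1,r2))
    return np.linalg.solve(M,b)
def dark(im,box,t=45):
    x0,y0,x1,y1=box; m=(im[y0:y1,x0:x1].max(2)<t).astype(np.uint8)
    n,l,s,c=cv2.connectedComponentsWithStats(m); 
    i=1+s[1:,4].argmax(); return c[i]+[x0,y0],s[i]+[x0,y0,0,0,0]
E
python3 - <<'E'
from h import *
T,S=cam("top"),cam("scene"); t=cv2.imread("pics/top0.png"); s=cv2.imread("pics/scene0.png")
ct,st=dark(t,(315,230,350,260)); cs,ss=dark(s,(265,240,292,280))
print(ct,st,cs,ss); print("handle",tri(ray(T,ct),ray(S,cs)),plane(T,ct,165),plane(S,cs,147))
print("hub",tri(ray(T,(347,169)),ray(S,(361,245))))
a=cv2.resize(t[130:265,280:415],None,fx=4,fy=4,interpolation=cv2.INTER_CUBIC)
cv2.imwrite("pics/c1.png",a)
E
```

```text
Traceback (most recent call last):
  File "h.py", line 22, in dark
    i=1+s[1:,4].argmax(); return c[i]+[x0,y0],s[i]+[x0,y0,0,0,0]
        ~~~~~~~~~~~~~~^^
ValueError: attempt to get argmax of an empty sequence
```

```bash
python3 - <<'E'
from h import *
T,S=cam("top"),cam("scene"); t=cv2.imread("pics/top0.png"); s=cv2.imread("pics/scene0.png")
print(t[238:252:2,325:338:2].max(2)); print(s[250:268:3,274:286:2].max(2))
ct,st=dark(t,(315,230,350,260),65); cs,ss=dark(s,(265,240,292,280),65)
print(ct,st,cs,ss); print("handle",tri(ray(T,ct),ray(S,cs)),plane(T,ct,165),plane(S,cs,147))
print("hub",tri(ray(T,(347,169)),ray(S,(361,245))))
a=cv2.resize(t[130:265,280:415],None,fx=4,fy=4,interpolation=cv2.INTER_CUBIC)
b=cv2.resize(s[225:325,265:395],None,fx=4,fy=4,interpolation=cv2.INTER_CUBIC)
c=np.zeros((540,800,3),np.uint8); a=cv2.resize(a,(400,400));b=cv2.resize(b,(400,308)); c[:400,:400]=a; c[:308,400:]=b
cv2.imwrite("pics/c1.png",c[:400])
E
```

```text
[[158 191 182 162 166 170 170]
 [138  96  88  86  98 129 162]
 [ 74  60  63  62  67  69 126]
 [ 58  60  62  66  64  66  78]
 [ 59  61  63  67  66  63  74]
 [105  67  62  63  65  65  93]
 [165 139 117  89  95 121 117]]
[[ 44  56  57  52  32 137]
 [ 25  32  35  28  21 125]
 [ 32  36  25  29  25 113]
 [ 27  30  23  28  20  57]
 [ 20  22  21  26  25  67]
 [ 27  31  29  30  31  45]]
[328.55555556 244.66666667] [325 241   9   9  45] [278.1119403  258.05970149] [270 246  19  25 268]
handle [480.80474342 -68.56779597 141.63370864] [480.04275109 -64.2601425  165.        ] [480.52635793 -72.50241406 147.        ]
hub [ 651.95270952 -115.56240335  116.39955717]
```

View pics/c1.png

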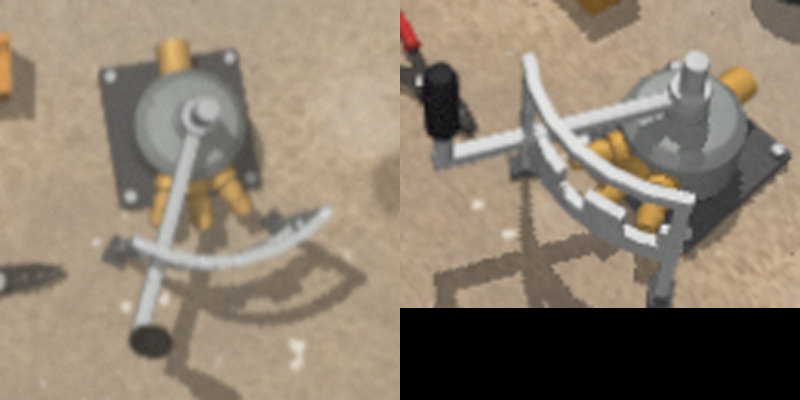

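The crop shows the handle centre at top pixel (331,245.4) and the post top at top (350.2,166.5) and scene (360.9,244.5). The plate corners in the crop are (108,75), (231,58), (247,180) and (130,197).

```bash
python3 - <<'E'
from h import *
T,S=cam("top"),cam("scene"); k=135/400
u=lambda x,y:(280+x*k-.5,130+y*k-.5)
s=lambda x,y:(265+(x-400)*.325-.4,225+y*.325-.4)
P=np.array([plane(T,u(*p),8) for p in((108,75),(231,58),(247,180),(130,197))]);print("plate",P.round(),P.mean(0).round(1))
print("yaw",[np.degrees(np.arctan2(*d[1::-1])).round(1) for d in(P[0]-P[3],P[1]-P[2])],[np.degrees(np.arctan2(-d[0],d[1])).round(1) for d in(P[0]-P[1],P[3]-P[2])])
print("post",tri(ray(T,u(208,108)),ray(S,s(696,58))).round(1))
print("hnd top",plane(T,u(151,340),177).round(1),"tri top",tri(ray(T,u(151,340)),ray(S,s(440,73))).round(1),plane(S,s(441,103),147).round(1))
E
```

```text
plate [[ 701.  -56.    8.]
 [ 718. -162.    8.]
 [ 613. -175.    8.]
 [ 597.  -75.    8.]] [ 657.4 -117.3    8. ]
yaw [np.float64(10.4), np.float64(7.2)] [np.float64(8.9), np.float64(9.0)]
post [ 653.8 -117.7  124.2]
hnd top [481.3 -66.3 177. ] tri top [482.  -67.5 172.1] [480.2 -72.3 147. ]
```

```bash
cat >> h.py <<'E'
def go(p,yaw,s=None):
    "tool-frame shift (m) and turn (rad) to world TCP p, tool yaw"
    s=s or env.state(); A=R.from_euler("xyz",s["ee_rot"],degrees=True)
    d=A.inv().apply(np.array(p)-s["ee_pos"])/1000
    t=-(np.radians(yaw-s["ee_rot"][2])+np.pi)%(2*np.pi)-np.pi
    t=(-np.radians(yaw-s["ee_rot"][2])+np.pi)%(2*np.pi)-np.pi
    print(d.round(4),round(t,3))
E
sed -i '/t=-(np/d' h.py
python3 - <<'E'
from h import *
s=env.state()
for p,y in(((300,370,260),112.5),((361,220,260),69.5),((430,30,260),26.5),((481,-68,230),-16.2)):
    go(p,y,s); s=dict(ee_pos=np.array(p),ee_rot=[180,0,y])
E
```

```text
[-0.1195 -0.1135 -0.0682] 0.75
[-0.1619 -0.001  -0.    ] 0.75
[-0.1538  0.1312  0.    ] 0.75
[0.0019 0.1105 0.03  ] 0.745
```

Emit:
{"api": "apply_moves", "payload": {
  "deltas": [
    [-0.024,-0.023,-0.03,0.15,1],
    [-0.05,-0.045,-0.055,0.3,1],
    [-0.075,-0.07,-0.068,0.45,1],
    [-0.1,-0.09,-0.068,0.6,1],
    [-0.12,-0.113,-0.068,0.75,1]
  ]
}}

```text
time_s: 0.6
ee_pos: [301.6, 369.4, 260.6]
ee_rot: [179.9, -0.0, 112.2]
force: [0.5, -0.1, -1.0]
gripper_width: 91.1
gripper_force: 0.0
```

Emit:
{"api": "apply_moves", "payload": {
  "deltas": [
    [-0.032,0,0,0.15,1],
    [-0.064,0,0,0.3,1],
    [-0.096,0,0,0.45,1],
    [-0.128,0,0,0.6,1],
    [-0.162,0,0,0.75,1]
  ]
}}

```text
time_s: 1.1
ee_pos: [362.9, 219.7, 260.1]
ee_rot: [-180.0, 0.0, 69.2]
force: [1.4, 0.9, -0.1]
gripper_width: 91.1
gripper_force: 0.0
```

```bash
python3 - <<'E'
from h import *
s=env.state();print(s["ee_pos"],s["ee_rot"],s["qpos"],s["time_s"])
for p,y in(((430,30,260),26.5),((481,-68,230),-16.2)):
    go(p,y,s); s=dict(ee_pos=np.array(p),ee_rot=[180,0,y])
E
```

```text
[362.93690771 219.67517942 260.07782888] [-1.79981429e+02  1.47317932e-02  6.92152818e+01] [2.96278341e+01 2.17100000e+00 1.00254472e+02 5.04171761e-03
 7.75977156e+01 5.04114708e+01] 1.1
[-1.535e-01  1.300e-01  1.000e-04] 0.746
[0.0019 0.1105 0.03  ] 0.745
```

Emit:
{"api": "apply_moves", "payload": {
  "deltas": [
    [-0.03,0.026,0,0.15,1],
    [-0.06,0.052,0,0.3,1],
    [-0.09,0.078,0,0.45,1],
    [-0.122,0.104,0,0.6,1],
    [-0.154,0.13,0,0.746,1]
  ]
}}

```text
time_s: 1.6
ee_pos: [430.9, 29.6, 260.1]
ee_rot: [-180.0, 0.0, 26.5]
force: [0.4, -0.6, -0.2]
gripper_width: 91.1
gripper_force: 0.0
```

Emit:
{"api": "apply_moves", "payload": {
  "deltas": [
    [0,0.025,0.01,0.15,1],
    [0,0.05,0.02,0.3,1],
    [0,0.08,0.03,0.45,1],
    [0.002,0.11,0.03,0.6,1],
    [0.002,0.11,0.03,0.745,1]
  ]
}}

```text
time_s: 2.1
ee_pos: [483.4, -68.7, 229.2]
ee_rot: [179.9, 0.0, -16.4]
force: [-0.6, 1.2, 0.2]
gripper_width: 91.2
gripper_force: 0.0
```

```bash
python3 - <<'E'
from h import *
C=cam("wrist");im=cams.grab_frame("wrist");cv2.imwrite("pics/w1.png",im)
s=env.state();print(s["ee_pos"],s["ee_rot"],s["qpos"],s["time_s"])
E
```

```text
[482.55134931 -67.4813399  229.39857329] [ 1.79979521e+02  9.43014369e-02 -1.65794610e+01] [-9.30705405e+00  9.08155258e+00  9.67522680e+01 -8.70301749e-03
  7.42623147e+01  9.72747576e+01] 2.15
```

View pics/w1.png

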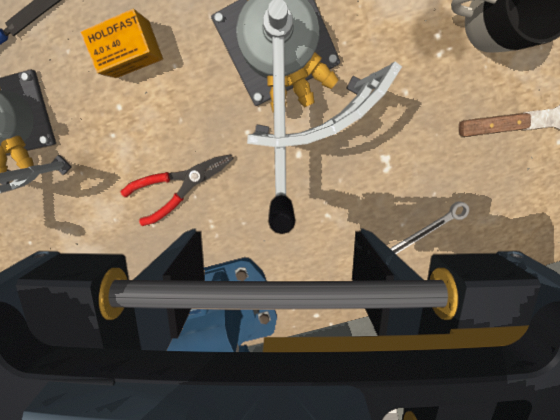

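The wrist view shows the handle centred between the open fingers. Its top face is at about (282,221), the lever runs straight up to the post at (277,12), and the fingers are clear of everything.

```bash
python3 - <<'E'
from h import *
C=cam("wrist");im=cv2.imread("pics/w1.png")
m=(im[185:245,262:305].max(2)<50).astype(np.uint8);n,l,st,c=cv2.connectedComponentsWithStats(m);i=1+st[1:,4].argmax();print(st[i],c[i]+[262,185])
x,y,w,h=st[i,:4]; top=(262+x+w/2,185+y+h-w/2); print(top)
p=plane(C,top,179);print(p,"post",plane(C,(278,12),124))
go((p[0],p[1],136),-16.4)
E
```

```text
[  7  10  26  38 771] [281.24513619 214.50453956]
(np.float64(282.0), np.float64(220.0))
[480.62038177 -70.98739787 179.        ] post [ 647.31766098 -117.20776095  124.        ]
[-0.0007  0.0039  0.0934] -0.003
```

Emit:
{"api": "apply_moves", "payload": {
  "deltas": [
    [0,0.003,0.025,0,1],
    [0,0.003,0.05,0,1],
    [0,0.003,0.075,0,1],
    [0,0.003,0.094,0,1],
    [0,0.003,0.094,0,1]
  ]
}}

```text
time_s: 2.65
ee_pos: [478.9, -68.2, 133.8]
ee_rot: [180.0, 0.4, -15.7]
force: [-0.5, -0.0, 0.9]
gripper_width: 91.2
gripper_force: 0.0
```

Emit:
{"api": "apply_moves", "payload": {
  "deltas": [
    [0,0,0,0,0],
    [0,0,0,0,-0.4],
    [0,0,0,0,-0.7],
    [0,0,0,0,-1],
    [0,0,0,0,-1]
  ],
  "grip_force": 25
}}

```text
time_s: 3.15
ee_pos: [481.7, -69.0, 136.8]
ee_rot: [-180.0, -0.1, -15.9]
force: [0.4, -0.5, -0.2]
gripper_width: 54.1
gripper_force: 0.0
```

Emit:
{"api": "apply_moves", "payload": {
  "deltas": [
    [0,0,0,0,-1],
    [0,0,0,0,-1],
    [0,0,0,0,-1]
  ]
}}

```text
time_s: 3.45
ee_pos: [481.4, -68.9, 136.3]
ee_rot: [-180.0, 0.0, -15.9]
force: [0.1, -0.0, 0.5]
gripper_width: 29.9
gripper_force: 0.0
```

Emit:
{"api": "apply_moves", "payload": {
  "deltas": [
    [0,0,0,0,-1],
    [0,0,0,0,-1],
    [0,0,0,0,-1]
  ]
}}

```text
time_s: 3.75
ee_pos: [481.4, -69.0, 136.3]
ee_rot: [-180.0, 0.0, -15.9]
force: [-0.2, -0.7, 0.7]
gripper_width: 22.8
gripper_force: 25.0
```

Emit:
{"api": "apply_moves", "payload": {
  "deltas": [
    [0,0,-0.006,0,-1],
    [0,0,-0.013,0,-1],
    [0,0,-0.02,0,-1],
    [0,0,-0.026,0,-1],
    [0,0,-0.026,0,-1]
  ]
}}

```text
time_s: 4.25
ee_pos: [481.5, -68.9, 163.3]
ee_rot: [-180.0, -0.0, -15.9]
force: [0.2, -0.2, -2.7]
gripper_width: 23.0
gripper_force: 25.0
```

```bash
python3 - <<'E'
from h import *
s=env.state();print(s["ee_pos"],s["ee_rot"],s["gripper_width"],s["gripper_force"],s["force"],s["qpos"])
ax=np.array([654,-118.]);g=s["ee_pos"][:2];d=g-ax;print(np.hypot(*d),np.degrees(np.arctan2(*d[::-1])))
ax=g+180*(-d)/np.hypot(*d)*1.0
for k in range(1,11):
    a=np.radians(5.16*k);c,n=np.cos(a),np.sin(a)
    p=ax+np.array([[c,-n],[n,c]])@(g-ax)
    print(p.round(), end=" ")
    if k<=5: go((*p,s["ee_pos"][2]),s["ee_rot"][2]+5.16*k,s)
E
```

```text
[481.51069305 -68.93281677 163.31445167] [-1.79988576e+02 -4.73755437e-02 -1.58828005e+01] 23.03294474400137 24.999572653323412 [ 0.15788213 -0.18817357 -2.65183793] [-9.50627286e+00  1.15912496e+01  1.03468626e+02  6.72695379e-03
  6.48917738e+01  9.63736710e+01]
179.3325109500471 164.12079869023833
[478. -85.] [ 0.0007  0.0162 -0.    ] -0.09
[ 475. -101.] [ 0.0029  0.0322 -0.    ] -0.18
[ 475. -117.] [ 0.0065  0.048  -0.    ] -0.27
[ 475. -133.] [ 0.0116  0.0634 -0.    ] -0.36
[ 477. -149.] [ 0.0179  0.0783 -0.    ] -0.45
[ 481. -165.] [ 486. -180.] [ 492. -195.] [ 500. -210.] [ 509. -223.]
```

Emit:
{"api": "apply_moves", "payload": {
  "deltas": [
    [0.001,0.016,0,-0.09,-1],
    [0.003,0.032,0,-0.18,-1],
    [0.0065,0.048,0,-0.27,-1],
    [0.0115,0.0635,0,-0.36,-1],
    [0.018,0.078,0,-0.45,-1]
  ]
}}

```text
time_s: 4.75
ee_pos: [477.2, -149.2, 162.3]
ee_rot: [-180.0, 0.0, 10.1]
force: [1.7, -0.0, -2.8]
gripper_width: 23.2
gripper_force: 25.0
```

Emit:
{"api": "apply_moves", "payload": {
  "deltas": [
    [0.001,0.016,0,-0.09,-1],
    [0.003,0.032,0,-0.18,-1],
    [0.0065,0.048,0,-0.27,-1],
    [0.0115,0.0635,0,-0.36,-1],
    [0.018,0.078,0,-0.45,-1]
  ]
}}

```text
time_s: 5.25
ee_pos: [508.3, -222.7, 162.0]
ee_rot: [-179.9, 0.0, 35.9]
force: [0.9, 1.3, -2.0]
gripper_width: 22.9
gripper_force: 25.0
```

Emit:
{"api": "apply_moves", "payload": {
  "deltas": [
    [0,0,0,0,-1],
    [0,0,0,0,-1]
  ]
}}

```text
time_s: 5.45
ee_pos: [507.9, -222.1, 161.8]
ee_rot: [-179.9, 0.0, 35.6]
force: [1.2, -0.2, -3.1]
gripper_width: 22.9
gripper_force: 25.0
```

```bash
python3 - <<'E'
from h import *
s=env.state();print(s["ee_pos"],s["ee_rot"],s["gripper_width"],s["force"],s["torque"],s["time_s"])
C=cam("wrist");im=cams.grab_frame("wrist");cv2.imwrite("pics/w2.png",im)
d=s["ee_pos"][:2]-[654,-118];print(np.hypot(*d),np.degrees(np.arctan2(*d[::-1]))%360)
E
```

```text
[ 507.90642297 -222.05305966  161.83468102] [-1.79891999e+02  2.57822202e-02  3.55617313e+01] 22.948235475536663 [ 1.21325188 -0.19570822 -3.0501775 ] [-0.07584058  0.06693755  0.07612625] 5.45
179.36101157761894 215.45982628884084
```

View pics/w2.png

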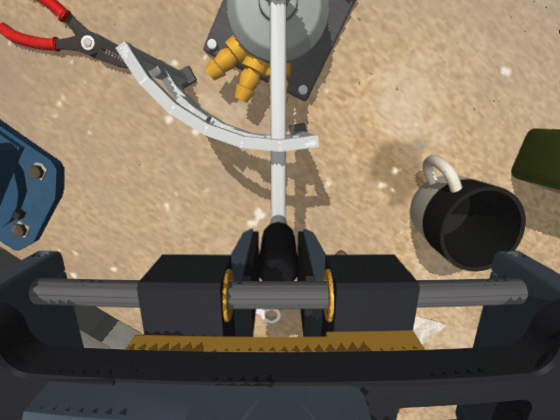

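The lever now sits over the right-hand end of the gate, and its bar crosses the gate at (278,145). The measured swing is 51.3°. I'll lower it and check the force.

Emit:
{"api": "apply_moves", "payload": {
  "deltas": [
    [0,0,0.005,0,-1],
    [0,0,0.01,0,-1],
    [0,0,0.015,0,-1],
    [0,0,0.02,0,-1],
    [0,0,0.024,0,-1]
  ]
}}

```text
time_s: 6.0
ee_pos: [508.2, -222.4, 137.7]
ee_rot: [-180.0, 0.0, 35.7]
force: [-0.5, -0.6, -2.2]
gripper_width: 23.2
gripper_force: 25.0
```

Emit:
{"api": "apply_moves", "payload": {
  "deltas": [
    [0,0,0.002,0,-1],
    [0,0,0.002,0,-1]
  ]
}}

```text
time_s: 6.2
ee_pos: [508.6, -222.8, 136.5]
ee_rot: [180.0, 0.0, 35.7]
force: [-1.2, -0.4, -1.5]
gripper_width: 22.7
gripper_force: 25.0
```

Low force and TCP height back to the home value of 136.5 mm. I'll release it, using partial then full opening, and retreat straight up.

Emit:
{"api": "apply_moves", "payload": {
  "deltas": [
    [0,0,0,0,-0.2],
    [0,0,0,0,0.2],
    [0,0,0,0,0.2],
    [0,0,0,0,0.2],
    [0,0,0,0,0.2]
  ]
}}

```text
time_s: 6.7
ee_pos: [508.8, -222.6, 136.5]
ee_rot: [180.0, -0.0, 35.7]
force: [-0.4, -0.3, -0.2]
gripper_width: 54.5
gripper_force: 0.0
```

Emit:
{"api": "apply_moves", "payload": {
  "deltas": [
    [0,0,-0.02,0,0.2],
    [0,0,-0.05,0,0.2],
    [0,0,-0.09,0,0.2],
    [0,0,-0.1,0,0.2],
    [0,0,-0.1,0,0.2]
  ]
}}

```text
time_s: 7.2
ee_pos: [509.6, -223.1, 238.3]
ee_rot: [179.8, -0.1, 35.7]
force: [-0.4, 1.1, -0.5]
gripper_width: 54.6
gripper_force: 0.0
```

```bash
python3 - <<'E'
from h import *
s=env.state();print(s["ee_pos"],s["gripper_width"],s["force"],s["time_s"])
im=cams.grab_frame("wrist");sc=cams.grab_frame("scene")
b=cv2.resize(sc[215:345,255:415],(400,325),interpolation=cv2.INTER_CUBIC)
c=np.zeros((325,800,3),np.uint8);c[:,400:]=b;c[:300,:400]=cv2.resize(im,(400,300));cv2.imwrite("pics/f.png",c)
E
```

```text
[ 509.55698388 -223.05872843  238.26503657] 54.635379119185025 [-0.42581546  1.06382839 -0.52518956] 7.2
```

View pics/f.png

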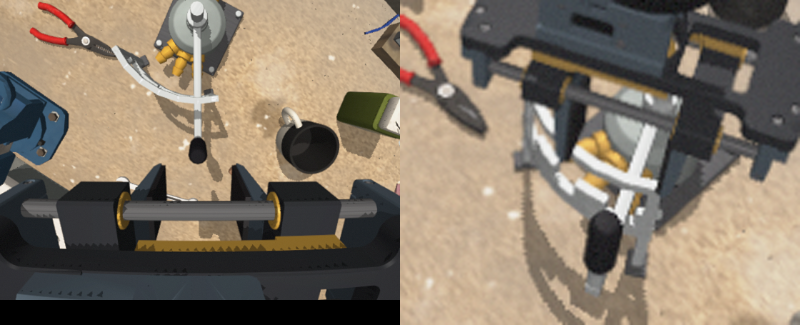

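The picture shows the lever in the right-hand end of the gate and the fingers well clear above. One numeric check of the handle, then I'll hand it in.

```bash
python3 - <<'E'
from h import *
C=cam("wrist");im=cams.grab_frame("wrist");sc=cams.grab_frame("scene")
def blob(im,x0,y0,x1,y1):
    n,l,st,c=cv2.connectedComponentsWithStats((im[y0:y1,x0:x1].max(2)<55).astype(np.uint8));i=1+st[1:,4].argmax()
    return st[i]+[x0,y0,0,0,0],c[i]+[x0,y0]
a,_=blob(im,255,180,300,240);x,y,w,h=a[:4];top=(x+w/2,y+h-w/2)
b,cb=blob(sc,322,290,350,330);print(a,b,cb)
p=plane(C,top,179);d=p[:2]-[654,-118];print(p,np.hypot(*d),np.radians(np.degrees(np.arctan2(*d[::-1]))%360-164.1)-.45)
print("handle centre tri",tri(ray(C,_),ray(cam("scene"),cb)),"was at start 141.6 (top/scene)")
print("scene plane147",plane(cam("scene"),cb,147))
E
```

```text
[267 192  25  37 742] [329 301  15  24 227] [335.64757709 313.28193833]
[ 508.83444004 -223.08649613  179.        ] 179.20996475095768 0.45409933609571823
handle centre tri [ 506.13652153 -226.22894339  146.80758782] was at start 141.6 (top/scene)
scene plane147 [ 506.94798202 -227.3308616   147.        ]
```

Swing is about 0.45 and the handle centre is at about 147 mm, so the lever is home.

```bash
python3 -c "
from workcell import env
print(env.job_done())"
```

```text
the job is handed in; nothing more can be done
None
```

The job is handed in: the larger valve's lever is in the right-hand notch (swing about 0.45 rad, handle centre about 147 mm up), released with the fingers clear; I never moved near the smaller valve's lever.

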